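# Pack the battery module into its case

## Task

Swing the lid of the black instrument case right up, past upright. Then pinch the two buttons on the sides of the grey battery module together to release it from the sloping charging dock, lift it off, lay it flat, right side up, in the middle of the case without dropping it, let go of it, and only then shut the lid fully. Leave the loose parts lying round about where they are.

Things in the scene. Friction and masses are not known exactly. Their poses are not given: they have to be found in the camera images.
- module: Grey plastic battery module, a slab 92 (x, length) x 44 (y) x 20 (z) mm, 200 g, on the sloping dock. Origin: centre of its underside; z out of its top face (with aluminium plate). A black ribbed button in the middle of each long side. Steel latch noses on the buttons hook under the dock's lips: it comes off only while both buttons are pressed, straight along its own z.
- button_left (a joint): Travel of the module's +y button: 0 out, 0.006 m fully in; the latch is free from 0.004 m. Spring 2.8 N at the start, 7 N fully in; a grip of about 20 N presses both and carries the module.
- button_right (a joint): The same for the -y button.
- dock: Charging dock, fixed to the bench: a grey wedge 112 mm wide (y), 150 mm deep (x), whose face slopes 25 degrees, rising away from its front (-x). Origin: centre of its underside, on the bench. z up.
- case: Black hard plastic instrument case, 120 (x) x 150 (y) x 46 mm shut, fixed to the bench. Origin: centre of its underside, on the bench; z up. Front at -x (two blue catches on the lid, which do not lock), lid hinged along the back.
- case_lid (a joint): Lid angle: 0 shut, 1.745 rad fully open (leaning back past upright). Stiff friction hinge (0.14 N m): it stays where it is left, also part open, and must be pushed all the way. The lid is a tray 122 mm long from the hinge, 150 mm wide, 19 mm thick (its outer face lies 19 mm from the plane through hinge and lid_edge).
- lid_edge (a point): Middle of the lower edge of the lid's front wall (the edge that meets the case's rim at the front when shut), 122 mm from the hinge; moves with the lid.
- gear: Steel spur gear, 63 mm across, 22 mm high, loose on the bench; a bystander, not to be moved. Origin: centre of its underside.
- shaft: Steel stepped shaft, 105 mm long, 25 mm thick, lying loose; a bystander. Origin: centre of its underside.
- flange: Steel flange part, 68 mm across, 26 mm high, loose; a bystander. Origin: centre of its underside.
- loupe: Black eye loupe, 37 mm across, 35 mm high, loose; a bystander. Origin: centre of its underside.
- pinch (a point): Point midway between the module's two buttons, 10.5 mm above its underside. Each button is 22 mm long (module x), 13 mm high (module z 4 to 17 mm) and stands 8 mm proud of its side: 60 mm over both along module y, 48 mm when both are pressed. The module may be carried by the pressed buttons; they spring out when let go.
- dock_seat (a point): Point 52 mm above the dock's origin: where the docked module's underside centre sits, 6 mm off the face (module z leans 25 degrees to the dock's -x, module x up the slope). Low stops at the module's ends, to 14 mm above its underside; along each side two steel lips, to 34 mm from the middle line and 16 mm above the underside, leave a 42 mm wide gap for a finger at the button.
- case_floor (a point): Middle of the flat floor inside the case (a dark rubber liner), 21 mm above the bench. Free space 113 mm (case x) by 144 mm (case y); rim 26 mm above the bench; 22 mm from the floor to the shut lid. A flat steel disc is let in flush to one side; it does not matter.
- lid_hinge (a point): Middle of the lid's hinge axis (along case y) at the back of the case: 64 mm behind the case's origin, 27 mm above the bench.

How it is judged:
By the outcome, as a careful person would: the job done as asked, in the order asked, and still so for the second after the job is handed in, with the robot touching nothing.
It also fails if it takes over 69 s, if anything falls off the work surface, if the arm or the gripper's body presses on something with over 40 N, if the wrist force passes 120 N, or if a joint passes its speed limit or range.

## Robot

A 6-joint arm with a two-finger parallel gripper is mounted at the origin on a cart in front of the work surface, level with it; the furniture and walls round the work are solid. World frame = base frame: x ahead of the robot, y to its left, z up, the work surface at z = 0. Lengths are in mm, angles in rad, forces in N, time in s.
With the tool pointing down it reaches from about 275 to 1000 mm from the base axis. Payload 8.4 kg.
Tool frame: the origin (TCP) lies at the very end of the fingers, on their centre line; the grasp point (between the pads) lies 19 mm behind it; z points along the fingers, y is the direction in which the jaws open and shut (so a half turn about z gives the same grasp; the last joint's range is limited). The gripper opens to 85 mm and grips with 20 to 120 N. Pads are 22 mm wide; open, the fingers measure 114 mm over their backs; the gripper's body (76 mm by 85 mm) begins 54 mm behind the grasp point. The pads swing forward as they close: fully open they stand 13 mm farther back than shut.
Start: joints at [-1.237, 0.353, 1.633, -0, 1.155, -0.002], TCP at [205.951, -590.095, 231.281] pointing down, gripper open.
Joint ranges: [-2.63, 2.63], [-0.92, 2.1], [0.06, 2.66], [-1.3, 4.44], [0, 2.69], [-3.02, 3.02]. Speed limits (rad/s): [2.22, 2.22, 2.79, 3.14, 3.14, 3.14].

## Interface

Orientations are given as [roll, pitch, yaw] about the fixed x, y, z axes, in that order (R = Rz(yaw) Ry(pitch) Rx(roll)).
In Python, from rig import sense, grab_frame, get_calibration, sign_off, boxes_of, trace gives the robot as it stands.
- The arm moves only by the tool servo_tool, never from a script. Its argument "rows" is a list of rows, each a list of 3 entries, a list of its own where there are three numbers: the finger opening in mm, from 0 to 85.4, then the shift along the tool's x, y, z in mm, then the turn, a rotation vector about the tool's x, y, z in degrees. A call has 1 to 8 rows; each row shifts and turns the commanded pose from where the row before left it, along the tool's axes as they then stand; what a row does not reach is not made up. A row lasts 1/8 s, in which the tool goes at most 62.5 mm and 10.7 degrees, less where a joint would pass 70% of its speed; a pose out of reach is approached as far as the arm can. A call is refused whole if a number of a shift passes 62.5 or a number of a turn 10.7, either way. A call with a gripper value outside its range is refused whole. The fingers move at their own pace and stop on an object; "force" is the grip in N (left out, the last holds). Time passes only in rows, so rows that do not move let the fingers close. It gives the time, the measured TCP pose, the force and the opening at its end, in the units of the state.
- sense(): the state, without advancing time (a new reading comes with each control period).
- grab_frame(name): name is "scene" or "top" or "wrist"; returns the picture (400x640x3 uint8, blue, green, red); there is no depth.
- get_calibration(name): a dict with "intrinsics" (3x3 intrinsics, pixels), "world_to_cam" (4x4, takes a point from world to camera coordinates). Camera axes: x right, y down, z forward; pixel columns grow to the right and rows downward; lengths in mm; the calibration is good to about 2 mm. A picture is of the moment at which its call begins: read the wrist's pose just before it. get_calibration takes no time and is no camera call; for the wrist camera it gives the pose at the moment of the call.
- sign_off(): hands the job in, once; it reports no verdict.
Trained networks look in the newest picture that a camera, given by its name, has taken for a name from the list of things; names that differ only in an ending like _2 or _b are one class to them, and where a whole thing is asked for, a point or a joint stands for the part that bears it (a point fixed in the world has none). Each returns a list of dicts, best first, with "conf" (0 to 1); they miss things now and then, are a little off and sometimes report something else, mostly with a low value. They report only what shows in the picture. A call takes as long as a camera call.
- boxes_of(camera, thing): "centre" ([x, y, z] in mm, in the coordinates of the camera as it stood for that picture, good to about 4 mm: the middle of the surface that is visible of it).
- trace(camera, thing): "mask" (400x640 bool, what is visible of it).
The state is a dict: "clock": time; "qpos": joint angles; "qvel": joint speeds; "joint_efforts": joint torques, N m; "eef_pos": TCP position; "tcp_rot": TCP orientation; "contact_force": force on the tool from outside, world axes, zero at the start; "wrist_torque": the same for the moment, N m; "opening": opening from 0.0 (shut) to 1.0 (fully open).
Only numpy, scipy, OpenCV 4.12 (cv2) and the standard library are available. Lean on these libraries where they do the work, as an engineer would, in place of code of your own. Each camera call takes 0.05 s, during which the arm holds its last target. There are 200 camera calls.

## Working session

There is one attempt and no reset: what is moved stays moved. The work goes in short steps, Python scripts to look and compute and a tool call to move; the robot and the scene stay as the last step left them, time stands still between calls to the robot, and variables do not carry over. Pictures are saved under pics/ and viewed, about 8 in all and at most 12, crops included, and the job is handed in when it is done.

Besides the shell and the picture viewer there is one more tool, called after "Emit:" as name([rows], argument=value, ...), one row to a line, values as JSON. servo_tool: Moves the arm, as the interface text tells. Its arguments: {"type":"object","properties":{"rows":{"type":"array","items":{"type":"array"}},"force":{"type":"number"}},"required":["rows"]}

```bash
ls; mkdir -p pics; cat > h.py <<'E'
import numpy as np, cv2
from rig import *
from scipy.spatial.transform import Rotation as Ro
def c2w(cam,p):
    T=np.linalg.inv(np.array(get_calibration(cam)["world_to_cam"])); return (T@np.append(p,1))[:3]
def proj(cam,P):
    c=get_calibration(cam); P=np.atleast_2d(P); q=(np.array(c["world_to_cam"])@np.c_[P,np.ones(len(P))].T)[:3]
    u=np.array(c["intrinsics"])@q; return (u[:2]/u[2]).T
def ray(cam,uv,z):
    c=get_calibration(cam); T=np.linalg.inv(np.array(c["world_to_cam"])); d=T[:3,:3]@np.linalg.inv(np.array(c["intrinsics"]))@np.array([uv[0],uv[1],1.])
    return T[:3,3]+d*(z-T[2,3])/d[2]
E
python3 - <<'E'
from h import *
print(sense())
for cam in ["top","scene"]:
    f=grab_frame(cam); cv2.imwrite(f"pics/{cam}0.png",f)
    print(cam,np.round(np.linalg.inv(np.array(get_calibration(cam)["world_to_cam"]))[:3,3]))
    for t in ["module","dock","case","case_lid","button_left","gear","shaft","flange","loupe"]:
        r=boxes_of(cam,t)
        for b in r[:2]: print(t,round(b["conf"],2),np.round(c2w(cam,b["centre"])))
E
```

```text
pics
{'clock': 0.0, 'qpos': array([-1.23739746e+00,  3.53671278e-01,  1.63415463e+00, -9.46055736e-06,
        1.15520648e+00, -2.43597780e-03]), 'qvel': array([-0.0004083 ,  0.00104893, -0.00112721,  0.00017539, -0.00157528,
       -0.00102444]), 'joint_efforts': array([ 1.59637406e-03, -6.05243325e+01, -3.42067230e+01,  1.93107344e-04,
        9.43457417e-03, -2.65802228e-06]), 'eef_pos': array([ 205.78835416, -589.62806909,  230.5384722 ]), 'tcp_rot': array([-3.14015290e+00,  5.14256404e-06,  3.35838670e-01]), 'contact_force': array([-0.35299105, -0.71506761, -0.89206473]), 'wrist_torque': array([-0.00888286, -0.00183103, -0.0272914 ]), 'opening': 1.0046392606707153}
top [ 396. -129. 1007.]
module 0.68 [516. 101.  70.]
dock 0.66 [519.  96.  42.]
case 0.61 [ 521. -205.   72.]
case_lid 0.86 [ 541. -208.   93.]
case_lid 0.52 [ 518. -204.   72.]
button_left 0.56 [503. 122.  68.]
gear 0.78 [372. -58.  12.]
shaft 0.63 [696. -54.  22.]
flange 0.79 [ 359. -407.    8.]
loupe 0.68 [ 539. -424.   29.]
scene [-17. 688. 633.]
module 0.63 [511. 109.  67.]
dock 0.96 [508. 141.  30.]
case 0.82 [ 509. -184.   21.]
case_lid 0.58 [ 510. -146.  106.]
button_left 0.61 [685. -43.  18.]
button_left 0.56 [ 509. -184.   24.]
gear 0.83 [369. -55.  11.]
shaft 0.69 [687. -43.  20.]
flange 0.5 [ 358. -399.   15.]
loupe 0.72 [ 535. -419.   22.]
```

View pics/top0.png

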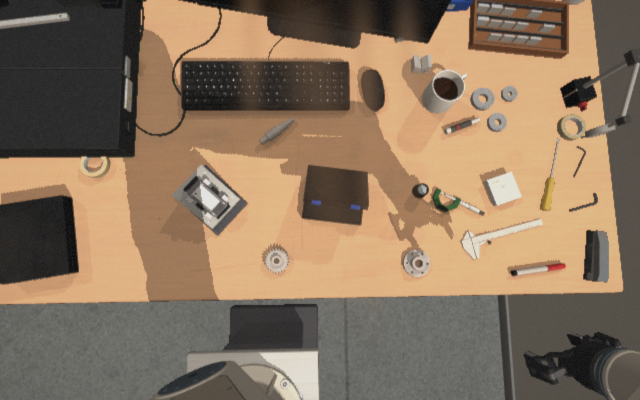

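View pics/scene0.png

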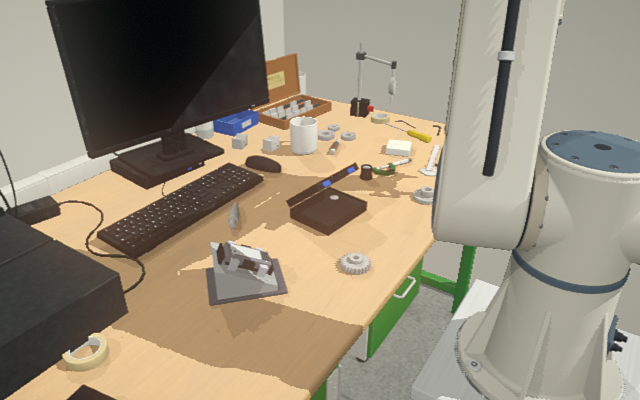

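```bash
python3 - <<'E'
from h import *
a=cv2.imread("pics/top0.png"); b=cv2.imread("pics/scene0.png")
r=lambda i,x,y:cv2.resize(i[y:y+100,x:x+133],(400,300),interpolation=cv2.INTER_CUBIC)
m=np.vstack([np.hstack([r(a,150,145),r(a,270,140)]),np.hstack([r(b,185,220),r(b,265,140)])])
cv2.imwrite("pics/m1.png",m)
print(get_calibration("wrist")); print(get_calibration("top")); 
E
```

```text
{'intrinsics': array([[349.83760603,   0.        , 328.48393727],
       [  0.        , 349.83760603, 203.13292257],
       [  0.        ,   0.        ,   1.        ]]), 'world_to_cam': array([[ 3.29483100e-01, -9.44161374e-01, -4.31858510e-04,
        -6.24917340e+02],
       [-9.03312415e-01, -3.15361096e-01,  2.90816196e-01,
        -3.87735714e+01],
       [-2.74713611e-01, -9.54289185e-02, -9.56778843e-01,
         3.79763463e+02],
       [ 0.00000000e+00,  0.00000000e+00,  0.00000000e+00,
         1.00000000e+00]])}
{'intrinsics': array([[393.99426843,   0.        , 317.4802977 ],
       [  0.        , 393.99426843, 198.28769863],
       [  0.        ,   0.        ,   1.        ]]), 'world_to_cam': array([[-1.56040063e-02, -9.99349383e-01,  3.25165513e-02,
        -1.55067219e+02],
       [-9.91753589e-01,  1.13317237e-02, -1.27657396e-01,
         5.22998760e+02],
       [ 1.27205871e-01, -3.42403733e-02, -9.91285157e-01,
         9.43813762e+02],
       [ 0.00000000e+00,  0.00000000e+00,  0.00000000e+00,
         1.00000000e+00]])}
```

View pics/m1.png

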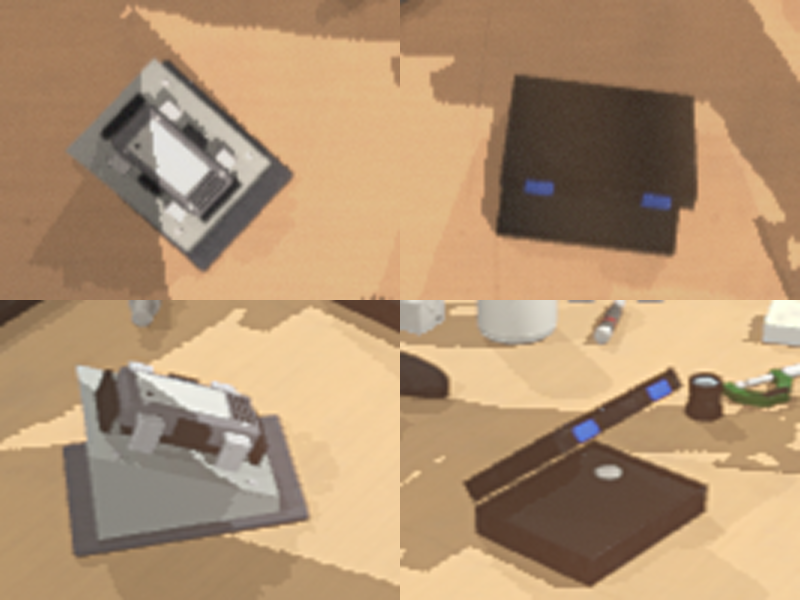

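```bash
cat > fit.py <<'E'
from h import *
from scipy.optimize import minimize
def box(x0,x1,y0,y1,z0,z1): return np.array([[x,y,z] for x in(x0,x1) for y in(y0,y1) for z in(z0,z1)],float)
def place(P,x,y,yaw): return P@Ro.from_euler("z",yaw).as_matrix().T+[x,y,0]
def lid(th):
    P=box(0,122,-75,75,0,19); c,s=np.cos(th),np.sin(th)
    # lid local: u from hinge to front (-x), w up
    return np.c_[64-(P[:,0]*c-P[:,2]*s),P[:,1],27+P[:,0]*s+P[:,2]*c]
def case_parts(p): return [place(box(-60,60,-75,75,0,26),*p[:3]),place(lid(p[3]),*p[:3])]
A=np.radians(25)
MR=np.array([[np.cos(A),0,-np.sin(A)],[0,1,0],[np.sin(A),0,np.cos(A)]])
def mod(P): return P@MR.T+[0,0,52]
def dock_parts(p):
    f=lambda x:45.4+x*np.tan(A)
    w=np.array([[x,y,z] for x in(-70,70) for y in(-50,50) for z in(0,f(x))])
    return [place(q,*p[:3]) for q in (box(-75,75,-56,56,0,6),w,mod(box(-46,46,-22,22,0,20)),mod(box(-11,11,-30,30,4,17)))]
def sil(cam,parts):
    m=np.zeros((400,640),np.uint8)
    for P in parts: cv2.fillConvexPoly(m,cv2.convexHull(np.round(proj(cam,P)*16).astype(np.int32)),1,shift=4)
    return m>0
def fit(parts,p0,masks,steps):
    def cost(p):
        c=0
        for cam,m in masks.items():
            s=sil(cam,parts(p)); c+=1-(s&m).sum()/(s|m).sum()
        return c
    best=None
    for k in range(3):
        r=minimize(cost,p0,method="Nelder-Mead",options=dict(initial_simplex=np.vstack([p0]+[np.array(p0)+np.eye(len(p0))[i]*steps[i]*(-1)**k/(1+k) for i in range(len(p0))]),maxiter=250)); p0=r.x
    return r.x,r.fun
E
cat > f1.py <<'E'
from fit import *
M={}
for cam in ["top","scene"]:
    grab_frame(cam)
    for t in ["case","case_lid","dock","module","lid_edge"]:
        r=trace(cam,t)
        M[cam+t]=r[0]["mask"] if r else np.zeros((400,640),bool)
        print(cam,t,[(round(b["conf"],2),int(b["mask"].sum())) for b in r])
np.savez("masks.npz",**M)
cm={c:M[c+"case"]|M[c+"case_lid"] for c in("top","scene")}
dm={c:M[c+"dock"]|M[c+"module"] for c in("top","scene")}
pc,f=fit(case_parts,[520,-205,-.1,.6],cm,[15,15,.1,.2]);print(pc,f)
pd,f=fit(dock_parts,[510,100,.8],dm,[15,15,.15]);print(pd,f)
out=[]
for c in("top","scene"):
    im=cv2.imread(f"pics/{c}0.png")
    for pp in case_parts(pc)+dock_parts(pd): cv2.polylines(im,[cv2.convexHull(np.round(proj(c,pp)).astype(np.int32))],True,(0,255,255),1)
    for m in(cm[c],dm[c]): cv2.drawContours(im,cv2.findContours(m.astype(np.uint8),0,1)[0],-1,(0,0,255),1)
    y=130; x=150
    out.append(cv2.resize(im[y:y+150,x:x+400] if c=="top" else im[y+20:y+170,x:x+400],(800,300)))
cv2.imwrite("pics/fit1.png",np.vstack(out))
E
python3 f1.py
```

```text
top case [(0.61, 3329)]
top case_lid [(0.67, 2411)]
top dock [(0.81, 1839)]
top module [(0.93, 867)]
top lid_edge [(0.63, 2493)]
scene case []
scene case_lid [(0.76, 621), (0.42, 307)]
scene dock [(0.62, 3020)]
scene module [(0.89, 882), (0.61, 3043)]
scene lid_edge [(0.8, 653), (0.55, 3050)]
[ 5.23802750e+02 -2.03532403e+02 -1.14949216e-01  6.85670056e-01] 0.8562461315108091Traceback (most recent call last):
  File "f1.py", line 13, in <module>
    pd,f=fit(dock_parts,[510,100,.8],dm,[15,15,.15]);print(pd,f)
         ~~~^^^^^^^^^^^^^^^^^^^^^^^^^^^^^^^^^^^^^^^^
  File "fit.py", line 29, in fit
    r=minimize(cost,p0,method="Nelder-Mead",options=dict(initial_simplex=np.vstack([p0]+[np.array(p0)+np.eye(len(p0))[i]*steps[i]*(-1)**k/(1+k) for i in range(len(p0))]),maxiter=250)); p0=r.x
    res = _minimize_neldermead(fun, x0, args, callback, bounds=bounds,
                               **options)
    fxr = func(xr)
    fx = function(np.copy(x), *(wrapper_args + args))
  File "fit.py", line 25, in cost
    s=sil(cam,parts(p)); c+=1-(s&m).sum()/(s|m).sum()
  File "fit.py", line 19, in sil
    for P in parts: cv2.fillConvexPoly(m,cv2.convexHull(np.round(proj(cam,P)*16).astype(np.int32)),1,shift=4)
                                                                 ~~~~^^^^^^^
  File "h.py", line 7, in proj
    c=get_calibration(cam); P=np.atleast_2d(P); q=(np.array(c["world_to_cam"])@np.c_[P,np.ones(len(P))].T)[:3]
ValueError: time passes only in moves, steps and waits
```

```bash
python3 - <<'E'
s=open("h.py").read()
s=s.replace("def c2w","import functools\n@functools.lru_cache\ndef cal(cam):\n    c=get_calibration(cam); return dict(intrinsics=np.array(c['intrinsics']),world_to_cam=np.array(c['world_to_cam']))\ndef c2w",1)
h,t=s.split("def c2w",1); t=t.replace("get_calibration(","cal(")
open("h.py","w").write(h+"def c2w"+t)
f=open("f1.py").read()
f=f.replace('''cm={c:M[c+"case"]|M[c+"case_lid"] for c in("top","scene")}''','''cm={"top":M["topcase"]|M["topcase_lid"],"scene":M["scenecase"]}
for c in list(cm):
    if cm[c].sum()<500: del cm[c]''').replace("for m in(cm[c],dm[c])","for m in(cm.get(c,M[c+'case_lid']),dm[c])")
open("f1.py","w").write(f)
E
sed -i 's/^pc,f=.*/cl={c:M[c+"case_lid"] for c in("top","scene")}\ndef costparts(p): return case_parts(p)\npc,f=fit2([524,-204,-.11,.68],cm,cl);print(pc,f)/' f1.py
cat >> fit.py <<'E'
def fit2(p0,cm,cl):
    iou=lambda s,m:1-(s&m).sum()/(s|m).sum()
    def cost(p):
        P=case_parts(p); c=sum(iou(sil(k,P),m) for k,m in cm.items())
        return c+iou(sil("scene",P[1:]),cl["scene"])
    for k in range(3):
        r=minimize(cost,p0,method="Nelder-Mead",options=dict(initial_simplex=np.vstack([p0]+[np.array(p0)+np.eye(4)[i]*[12,12,.1,.15][i]*(-1)**k/(1+k) for i in range(4)]),maxiter=250)); p0=r.x
    return p0,r.fun
E
python3 f1.py
```

```text
top case [(0.6, 3359)]
top case_lid [(0.69, 2435), (0.62, 3436)]
top dock [(0.89, 1884), (0.33, 171)]
top module [(0.57, 789)]
top lid_edge [(0.68, 2478)]
scene case [(0.96, 2777)]
scene case_lid [(0.94, 651), (0.5, 837)]
scene dock [(0.74, 3089), (0.32, 583)]
scene module [(0.98, 866)]
scene lid_edge [(0.87, 653), (0.53, 539)]
[ 5.23953446e+02 -2.04123190e+02 -1.22362976e-01  6.85714564e-01] 0.2779573090216937
[524.05253683 105.67797937   0.82444094] 0.20119165839126119
```

View pics/fit1.png

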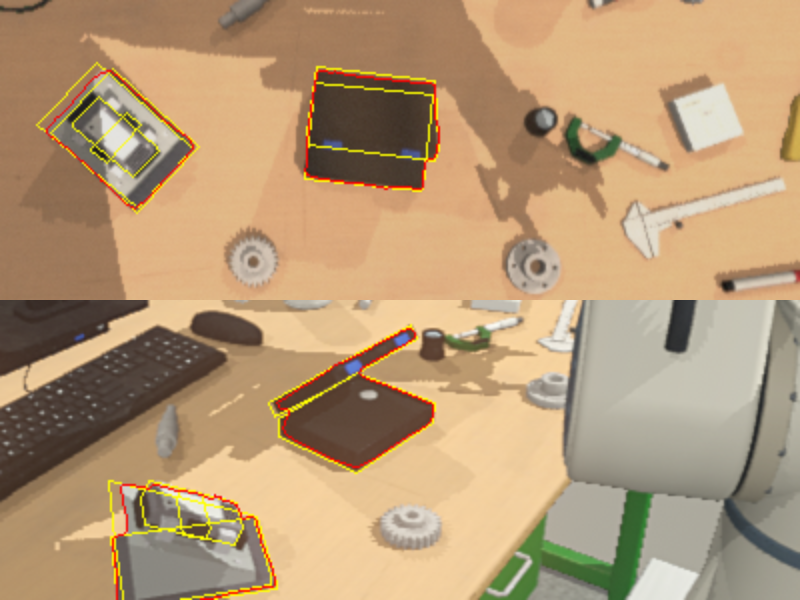

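Emit:
servo_tool([
  [0,[0,0,0],[0,0,8.75]],
  [0,[0,0,0],[0,0,8.75]],
  [0,[0,0,0],[0,0,8.75]],
  [0,[28,-60,0],[0,0,0]],
  [0,[28,-60,0],[0,0,0]],
  [0,[28,-60,0],[0,0,0]],
  [0,[28,-60,0],[0,0,0]],
  [0,[28,-60,0],[0,0,0]],
], force=20)

```text
clock: 3.2
eef_pos: [372.5, -323.5, 231.6]
tcp_rot: [3.141, -0.001, -0.123]
contact_force: [1.2, -1.4, -0.1]
opening: -0.003
```

Emit:
servo_tool([
  [0,[28,-60,0],[0,0,0]],
  [0,[28,-60,0],[0,0,0]],
  [0,[0,0,0],[0,0,0]],
])

```text
clock: 3.58
eef_pos: [439.9, -215.9, 231.5]
tcp_rot: [-3.141, -0.001, -0.117]
contact_force: [-1.4, -0.1, 0.3]
opening: 0.001
```

Emit:
servo_tool([
  [0,[0,0,50],[0,0,0]],
  [0,[0,0,50],[0,0,0]],
  [0,[0,0,50],[0,0,0]],
  [0,[0,0,0],[0,0,0]],
  [0,[0,0,0],[0,0,0]],
  [0,[20,0,0],[0,0,0]],
  [0,[15,0,0],[0,0,0]],
])

```text
clock: 4.45
eef_pos: [474.9, -224.6, 83.8]
tcp_rot: [3.14, -0.004, -0.123]
contact_force: [0.6, 0.1, -0.7]
opening: 0.001
```

Emit:
servo_tool([
  [0,[0,-26,0],[0,0,0]],
  [0,[10,0,-9],[0,0,0]],
  [0,[10,0,-9],[0,0,0]],
  [0,[10,0,-7],[0,0,0]],
  [0,[10,0,-6],[0,0,0]],
  [0,[10,0,-4],[0,0,0]],
  [0,[10,0,-4],[0,0,0]],
  [0,[0,0,0],[0,0,0]],
])

```text
clock: 5.45
eef_pos: [536.9, -205.4, 120.7]
tcp_rot: [3.141, -0.002, -0.122]
contact_force: [0.4, -0.3, -0.3]
opening: 0.002
```

Emit:
servo_tool([
  [0,[10,0,-3],[0,0,0]],
  [0,[10,0,-1],[0,0,0]],
  [0,[10,0,-1],[0,0,0]],
  [0,[10,0,0],[0,0,0]],
  [0,[10,0,0],[0,0,0]],
  [0,[0,0,0],[0,0,0]],
])

```text
clock: 6.2
eef_pos: [586.0, -211.1, 125.1]
tcp_rot: [-3.142, -0.001, -0.122]
contact_force: [0.0, 0.6, 0.4]
opening: -0.004
```

Emit:
servo_tool([
  [0,[8,0,0],[0,0,0]],
  [0,[6,0,0],[0,0,0]],
  [0,[4,0,0],[0,0,0]],
  [0,[0,0,0],[0,0,0]],
])

```text
clock: 6.7
eef_pos: [597.1, -212.4, 124.6]
tcp_rot: [-3.14, 0.013, -0.122]
contact_force: [-24.4, 2.3, 15.4]
opening: 0.001
```

```bash
python3 - <<'E'
from h import *
f=grab_frame("scene"); cv2.imwrite("pics/s2.png",cv2.resize(f[100:300,200:460],(780,600)))
E
```

```text
(no output)
```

View pics/s2.png

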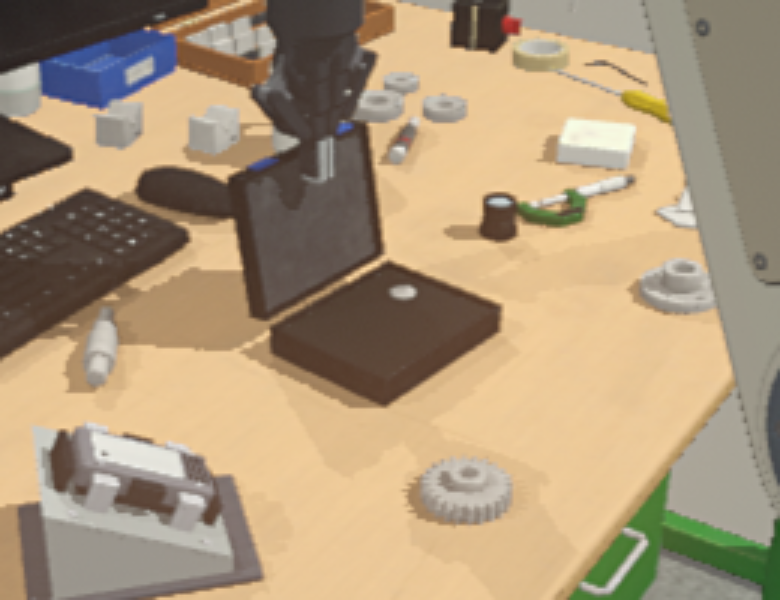

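Emit:
servo_tool([
  [0,[-40,0,-5],[0,0,0]],
  [0,[-40,0,-50],[0,0,0]],
  [85,[-40,-40,-50],[0,0,-9]],
  [85,[-20,-60,0],[0,0,-9]],
  [85,[0,-60,0],[0,0,-9]],
  [85,[0,-50,0],[0,0,-9]],
  [85,[0,-50,0],[0,0,-9]],
  [85,[0,0,0],[0,0,-9.1]],
])

```text
clock: 7.75
eef_pos: [420.0, 43.9, 220.9]
tcp_rot: [-3.142, -0.001, 0.831]
contact_force: [0.3, 0.5, 0.3]
opening: 0.995
```

Emit:
servo_tool([
  [85,[0,0,0],[0,8.33,0]],
  [85,[0,0,0],[0,8.33,0]],
  [85,[0,0,0],[0,8.34,0]],
  [85,[0,0,0],[0,0,0]],
])

```text
clock: 8.25
eef_pos: [420.1, 40.2, 220.2]
tcp_rot: [-3.141, -0.436, 0.817]
contact_force: [-0.1, -0.4, -0.0]
opening: 0.995
```

```bash
cat > nav.py <<'E'
from fit import *
def target(d,h,tilt=True):
    """tool pose: TCP at module-z h (mm), for dock pose d=(x,y,yaw)"""
    M=Ro.from_euler("z",d[2]).as_matrix()@MR
    R=np.c_[M[:,0],-M[:,1],-M[:,2]]
    return np.array([d[0],d[1],52])+M[:,2]*h,R
def delta(p,R):
    s=sense(); R0=Ro.from_euler("xyz",s["tcp_rot"]).as_matrix()
    print("shift(tool)",np.round(R0.T@(p-s["eef_pos"]),1),"turn deg",np.round(np.degrees((Ro.from_matrix(R0.T@R)).as_rotvec()),2),"pos",np.round(s["eef_pos"],1),"F",np.round(s["contact_force"],1))
E
python3 - <<'E'
from nav import *
M=np.load("masks.npz")
# refit dock with free wedge extents
def parts(p):
    f=lambda x:45.4+x*np.tan(A)
    w=np.array([[x,y,z] for x in(-70,p[3]) for y in(-50,50) for z in(0,f(x))])
    return [place(q,*p[:3]) for q in (box(-75,75,-56,56,0,6),w,mod(box(-46,46,-22,22,0,20)),mod(box(-11,11,-30,30,4,17)))]
dm={c:M[c+"dock"]|M[c+"module"] for c in("top","scene")}
print(fit(parts,[522,105,.82,60],dm,[10,10,.1,-10]))
mm={c:M[c+"module"] for c in dm}
mp=lambda p:[place(q,*p) for q in(mod(box(-46,46,-22,22,0,20)),mod(box(-11,11,-30,30,4,17)))]
print(fit(mp,[522,105,.82],mm,[10,10,.1]))
f=grab_frame("wrist"); c=cal("wrist"); cv2.imwrite("pics/w1raw.png",f)
for t in ["module","dock","button_left"]:
    for b in boxes_of("wrist",t)[:2]: print(t,b["conf"],np.round(c2w("wrist",b["centre"]),1))
delta(*target([522,105,.82],120))
E
```

```text
(array([525.89840607, 106.74966452,   0.83400634,  57.32784933]), np.float64(0.10536630117701373))
(array([522.83292032, 105.42788795,   0.86821135]), np.float64(0.3182318689112015))
module 0.58 [519.9 100.2  70.8]
dock 0.56 [515.2  99.2  46.5]
button_left 0.71 [503.9 117.2  67.3]
shift(tool) [32.5 30.  81.6] turn deg [-0.02  0.09  0.12] pos [421.9  41.6 221. ] F [0.4 0.4 0.2]
```

```bash
cat > ov.py <<'E'
from nav import *
import sys
d=[float(v) for v in sys.argv[2:5]]
f=grab_frame("wrist"); g=f.copy()
for q in (mod(box(-46,46,-22,22,0,20)),mod(box(-46,46,-22,22,20,20)),mod(box(-11,11,-30,30,4,17)),mod(np.array([[x,s*30,z] for x in(-11,11) for s in(1,) for z in(4,17)]))):
    cv2.polylines(g,[cv2.convexHull(np.round(proj("wrist",place(q,*d))).astype(np.int32))],True,(0,255,255),1)
c=np.round(proj("wrist",place(mod(np.array([[0,0,20.]])),*d))[0]).astype(int)
x=np.clip(c[0]-130,0,380);y=np.clip(c[1]-100,0,200); print("crop",x,y)
cv2.imwrite(sys.argv[1],cv2.resize(g[y:y+200,x:x+260],(780,600),interpolation=cv2.INTER_CUBIC)); cv2.imwrite("pics/wraw.png",f)
delta(*target(d,60))
E
python3 ov.py pics/w1.png 525 106.5 .834
```

```text
crop 233 40
shift(tool) [ 35.3  31.8 142.7] turn deg [ 0.29  0.07 -0.57] pos [421.9  41.8 220.9] F [ 0.  -0.1 -0.3]
```

View pics/w1.png

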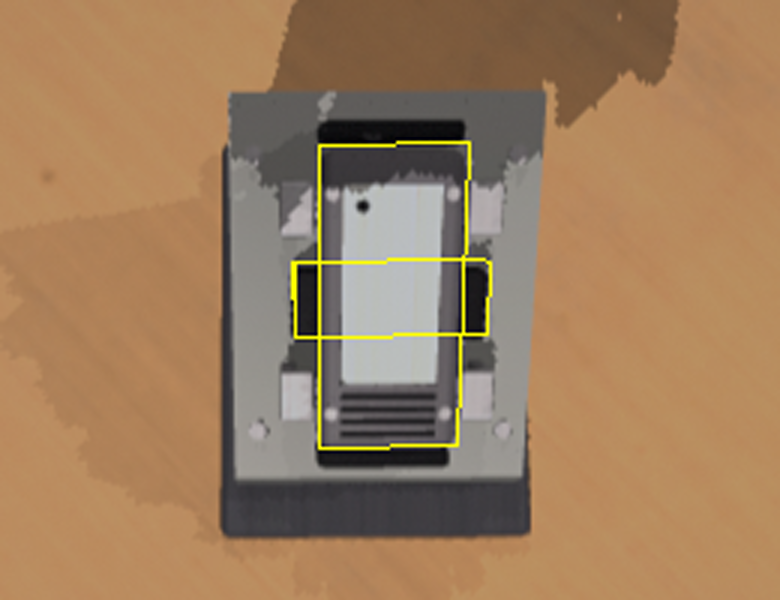

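Emit:
servo_tool([
  [85,[18,16,30],[0,0,-0.6]],
  [85,[17,16,30],[0,0,0]],
  [85,[0,0,40],[0,0,0]],
  [85,[0,0,30],[0,0,0]],
  [85,[0,0,0],[0,0,0]],
  [85,[0,0,0],[0,0,0]],
])

```text
clock: 9.25
eef_pos: [503.8, 83.9, 118.2]
tcp_rot: [3.137, -0.436, 0.835]
contact_force: [-0.7, 0.5, -0.1]
opening: 1.0
```

```bash
python3 ov.py pics/w2c.png 525 106.5 .834; cp pics/wraw.png pics/w2.png
python3 - <<'E'
from nav import *
d=[525,106.5,.834]
f=cv2.imread("pics/w2.png")
for q in (mod(box(-46,46,-22,22,20,20)),mod(box(-11,11,-30,30,17,17))):
    cv2.polylines(f,[cv2.convexHull(np.round(proj("wrist",place(q,*d))).astype(np.int32))],True,(0,255,255),1)
cv2.imwrite("pics/w2.png",f)
E
```

```text
crop 199 125
shift(tool) [ 0.   0.1 13.5] turn deg [ 0.33 -0.04  0.03] pos [504.   83.6 118.6] F [0.2 0.3 0.1]
```

View pics/w2.png

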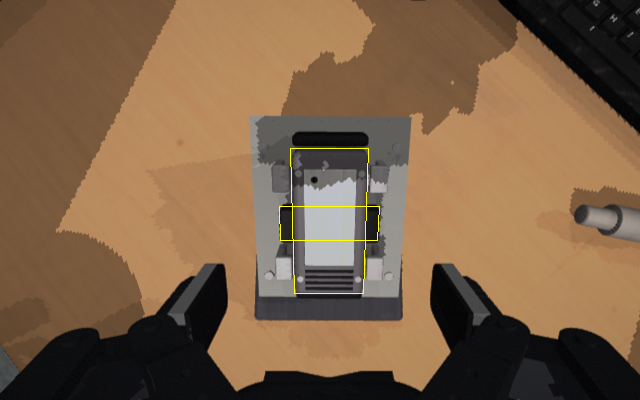

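Emit:
servo_tool([
  [85,[0,0,30],[0,0,0]],
  [85,[0,0,20],[0,0,0]],
  [85,[0,0,12],[0,0,0]],
  [85,[0,0,8],[0,0,0]],
  [85,[0,0,4.5],[0,0,0]],
  [85,[0,0,0],[0,0,0]],
  [85,[0,0,0],[0,0,0]],
])

```text
clock: 10.18
eef_pos: [525.1, 106.4, 50.4]
tcp_rot: [3.136, -0.437, 0.834]
contact_force: [0.3, 0.0, -0.3]
opening: 0.995
```

```bash
python3 - <<'E'
from nav import *
delta(*target([525,106.5,.834],-1))
f=grab_frame("wrist"); cv2.imwrite("pics/w3.png",f)
E
```

```text
shift(tool) [ 0.7 -0.1 -0.4] turn deg [ 0.32 -0.02 -0.02] pos [525.1 106.4  50.4] F [ 0.3  0.  -0.3]
```

View pics/w3.png

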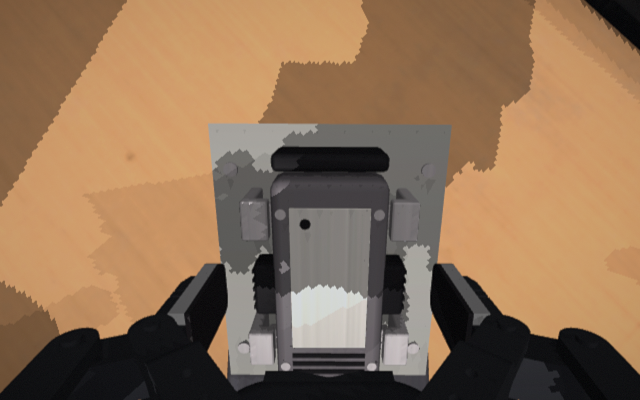

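Emit:
servo_tool([
  [60,[0,0,0],[0,0,0]],
  [60,[0,0,0],[0,0,0]],
  [40,[0,0,0],[0,0,0]],
  [40,[0,0,0],[0,0,0]],
  [40,[0,0,0],[0,0,0]],
  [40,[0,0,0],[0,0,0]],
  [40,[0,0,0],[0,0,0]],
  [40,[0,0,0],[0,0,0]],
], force=25)

```text
clock: 11.22
eef_pos: [525.0, 106.3, 50.5]
tcp_rot: [3.136, -0.437, 0.833]
contact_force: [-4.5, -4.5, 9.5]
opening: 0.551
```

Emit:
servo_tool([
  [40,[0,0,-2],[0,0,0]],
  [40,[0,0,-3],[0,0,0]],
  [40,[0,0,-5],[0,0,0]],
  [40,[0,0,-5],[0,0,0]],
  [40,[0,0,-8],[0,0,0]],
  [40,[0,0,-10],[0,0,0]],
  [40,[0,0,-10],[0,0,0]],
  [40,[0,0,0],[0,0,0]],
])

```text
clock: 12.22
eef_pos: [512.9, 92.8, 90.0]
tcp_rot: [3.135, -0.437, 0.834]
contact_force: [1.2, 0.7, -2.8]
opening: 0.551
```

```bash
python3 - <<'E'
from nav import *
print(sense()["opening"]*85.4)
f=grab_frame("wrist"); cv2.imwrite("pics/w4.png",f)
E
```

```text
47.03437689569233
```

View pics/w4.png

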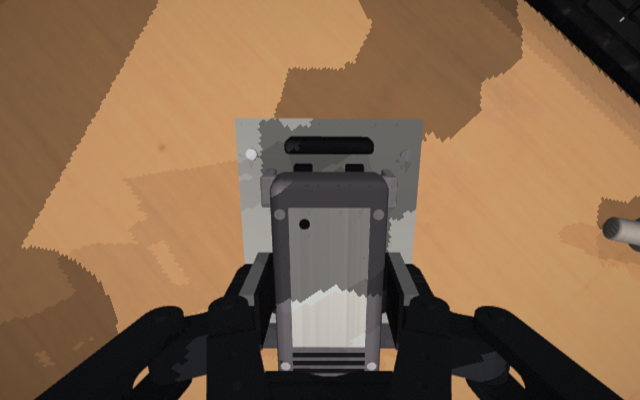

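Emit:
servo_tool([
  [40,[0,0,-20],[0,0,0]],
  [40,[0,0,-25],[0,-8.35,0]],
  [40,[0,0,-25],[0,-8.35,0]],
  [40,[0,0,-20],[0,-8.35,0]],
  [40,[0,0,0],[0,0,-10.4]],
  [40,[0,0,0],[0,0,-10.4]],
  [40,[0,0,0],[0,0,-10.4]],
  [40,[0,0,0],[0,0,-10.4]],
])

```text
clock: 13.28
eef_pos: [492.6, 78.7, 161.0]
tcp_rot: [3.101, -0.062, 1.576]
contact_force: [-0.0, -0.3, -1.3]
opening: 0.548
```

Emit:
servo_tool([
  [40,[0,0,0],[0,0,-10.4]],
  [40,[0,0,0],[0,0,-10.4]],
  [40,[0,0,0],[0,0,-10.4]],
  [40,[0,0,0],[0,0,-10.4]],
  [40,[0,0,0],[0,0,-10.4]],
  [40,[0,0,0],[0,0,-10.4]],
  [40,[0,0,0],[0,0,-10.4]],
  [40,[0,0,0],[0,0,-10.4]],
])

```text
clock: 14.28
eef_pos: [492.6, 78.7, 161.0]
tcp_rot: [3.075, 0.033, 3.025]
contact_force: [-0.3, -0.3, -2.6]
opening: 0.548
```

```bash
cat > dc.py <<'E'
from nav import *
import sys
# case-frame TCP target (tool x = case -x)
X,Y,Z=map(float,sys.argv[1:4]); C=Ro.from_euler("z",-.1224).as_matrix()
p=C@[X,Y,0]+[524,-204.1,0]; p[2]=Z
R=C@np.diag([-1.,1,-1]); delta(p,R); print(sense()["opening"]*85.4, sense()["qpos"][5])
E
python3 dc.py 0.7 0 120
```

```text
shift(tool) [ -63.3 -279.4   24.7] turn deg [3.8  1.86 0.41] pos [492.6  78.7 161. ] F [-0.3 -0.3 -2.6]
46.832448614822965 -1.3854737474110161
```

Emit:
servo_tool([
  [40,[0,0,0],[3.8,1.9,0.4]],
  [40,[-8,-45,0],[0,0,0]],
  [40,[-12,-50,0],[0,0,0]],
  [40,[-12,-50,0],[0,0,0]],
  [40,[-12,-50,0],[0,0,0]],
  [40,[-12,-50,0],[0,0,0]],
  [40,[-7,-34,0],[0,0,0]],
  [40,[0,0,0],[0,0,0]],
])

```text
clock: 15.28
eef_pos: [519.7, -208.3, 160.9]
tcp_rot: [3.141, -0.0, 3.011]
contact_force: [-0.3, 0.8, -1.9]
opening: 0.548
```

Emit:
servo_tool([
  [40,[0,0,20],[0,0,0]],
  [40,[0,0,20],[0,0,0]],
  [40,[0,0,0],[0,0,0]],
  [40,[0,0,0],[0,0,0]],
])

```text
clock: 15.78
eef_pos: [520.0, -205.7, 121.9]
tcp_rot: [3.141, 0.0, 3.014]
contact_force: [-0.1, -0.5, -2.1]
opening: 0.549
```

```bash
python3 dc.py 0.7 0 40; python3 - <<'E'
from h import *
f=grab_frame("scene"); cv2.imwrite("pics/s3.png",cv2.resize(f[100:300,200:460],(780,600)))
E
```

```text
shift(tool) [-4.5  2.1 81.9] turn deg [ 0.01  0.   -0.31] pos [ 520.  -205.7  121.9] F [-0.1 -0.5 -2.1]
46.88137935518741 -1.8228260965596965
```

View pics/s3.png

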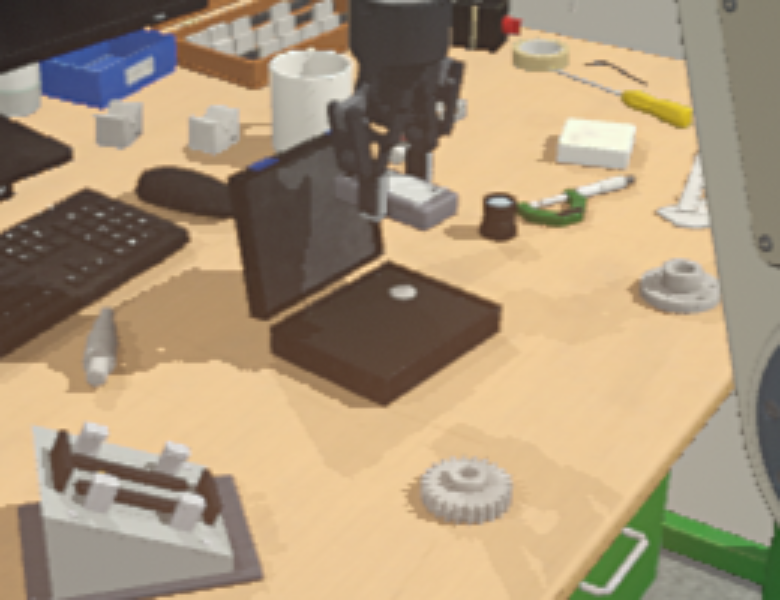

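Emit:
servo_tool([
  [40,[-4.5,2,25],[0,0,-0.3]],
  [40,[0,0,30],[0,0,0]],
  [40,[0,0,25],[0,0,0]],
  [40,[0,0,10],[0,0,0]],
  [40,[0,0,6],[0,0,0]],
  [40,[0,0,0],[0,0,0]],
  [40,[0,0,0],[0,0,0]],
])

```text
clock: 16.7
eef_pos: [525.0, -205.1, 26.3]
tcp_rot: [-3.141, 0.001, 3.019]
contact_force: [-0.5, -0.6, -2.5]
opening: 0.55
```

Emit:
servo_tool([
  [40,[0,0,1.5],[0,0,0]],
  [40,[0,0,1.5],[0,0,0]],
  [40,[0,0,0],[0,0,0]],
  [40,[0,0,0],[0,0,0]],
])

```text
clock: 17.2
eef_pos: [524.4, -204.9, 22.4]
tcp_rot: [3.142, -0.0, 3.019]
contact_force: [0.2, -0.5, -3.1]
opening: 0.545
```

Emit:
servo_tool([
  [40,[0,0,0.8],[0,0,0]],
  [40,[0,0,0.7],[0,0,0]],
  [40,[0,0,0],[0,0,0]],
  [40,[0,0,0],[0,0,0]],
])

```text
clock: 17.7
eef_pos: [524.4, -204.9, 20.9]
tcp_rot: [3.142, -0.0, 3.019]
contact_force: [-0.3, -0.4, -2.1]
opening: 0.549
```

Emit:
servo_tool([
  [40,[0,0,0.7],[0,0,0]],
  [40,[0,0,0],[0,0,0]],
  [40,[0,0,0],[0,0,0]],
])

```text
clock: 18.08
eef_pos: [524.4, -204.9, 20.2]
tcp_rot: [3.142, -0.0, 3.019]
contact_force: [0.3, 0.1, -2.1]
opening: 0.552
```

Emit:
servo_tool([
  [40,[0,0,0.6],[0,0,0]],
  [40,[0,0,0],[0,0,0]],
  [40,[0,0,0],[0,0,0]],
])

```text
clock: 18.45
eef_pos: [524.4, -204.8, 19.6]
tcp_rot: [3.142, -0.0, 3.019]
contact_force: [-0.2, -0.0, -2.4]
opening: 0.548
```

Emit:
servo_tool([
  [40,[0,0,0.6],[0,0,0]],
  [40,[0,0,0],[0,0,0]],
  [40,[0,0,0],[0,0,0]],
])

```text
clock: 18.82
eef_pos: [524.4, -204.9, 19.4]
tcp_rot: [-3.142, 0.0, 3.019]
contact_force: [-2.1, 1.1, 5.5]
opening: 0.553
```

Emit:
servo_tool([
  [40,[0,0,0.6],[0,0,0]],
  [40,[0,0,0],[0,0,0]],
  [40,[0,0,0],[0,0,0]],
])

```text
clock: 19.2
eef_pos: [524.5, -204.9, 19.3]
tcp_rot: [-3.142, 0.0, 3.018]
contact_force: [-4.0, 1.9, 12.4]
opening: 0.553
```

Emit:
servo_tool([
  [40,[0,0,-0.7],[0,0,0]],
  [40,[0,0,0],[0,0,0]],
  [52,[0,0,0],[0,0,0]],
  [58,[0,0,0],[0,0,0]],
  [64,[0,0,0],[0,0,0]],
  [70,[0,0,0],[0,0,0]],
  [80,[0,0,0],[0,0,0]],
  [80,[0,0,0],[0,0,0]],
])

```text
clock: 20.2
eef_pos: [524.4, -204.9, 19.2]
tcp_rot: [-3.142, 0.0, 3.019]
contact_force: [0.6, -0.1, 0.0]
opening: 0.94
```

Emit:
servo_tool([
  [80,[0,0,-5],[0,0,0]],
  [80,[0,0,-10],[0,0,0]],
  [80,[0,0,-25],[0,0,0]],
  [80,[0,0,-40],[0,0,0]],
  [80,[0,0,-60],[0,0,0]],
  [0,[0,0,-60],[0,0,0]],
  [0,[0,0,-30],[0,0,0]],
  [0,[0,0,0],[0,0,0]],
])

```text
clock: 21.2
eef_pos: [525.8, -205.4, 252.7]
tcp_rot: [-3.14, 0.006, 3.019]
contact_force: [0.2, -0.6, -1.0]
opening: 0.295
```

```bash
python3 - <<'E'
from nav import *
f=grab_frame("wrist"); g=grab_frame("scene")
for cam in("wrist","scene"):
    for t in ("module","lid_edge","case_lid"):
        for b in boxes_of(cam,t)[:1]: print(cam,t,b["conf"],np.round(c2w(cam,b["centre"]),1))
r=trace("wrist","module")
if r:
    n=max(cv2.findContours(r[0]["mask"].astype(np.uint8),0,1)[0],key=cv2.contourArea); 
    q=cv2.boxPoints(cv2.minAreaRect(n)); P=np.array([ray("wrist",u,41) for u in q]); print(np.round(P,1),np.round(P.mean(0),1))
cv2.imwrite("pics/c5.png",np.vstack([cv2.resize(f,(480,300)),cv2.resize(g[120:245,230:430],(480,300))]))
E
python3 dc.py 150 0 230
```

```text
wrist module 0.86 [ 515.7 -206.    35.3]
wrist lid_edge 0.94 [ 601.2 -218.7   78.6]
wrist case_lid 0.55 [ 599.5 -213.4   81.5]
scene module 0.74 [ 515.4 -192.1   38.1]
scene lid_edge 0.87 [ 602.  -211.    85.7]
scene case_lid 0.76 [ 605.8 -211.3   86. ]
[[ 470.7 -226.4   41. ]
 [ 477.7 -170.    41. ]
 [ 566.8 -178.9   41. ]
 [ 559.3 -239.5   41. ]] [ 518.6 -203.7   41. ]
shift(tool) [-149.9    0.7   18. ] turn deg [ 0.02 -0.09 -0.04] pos [ 524.1 -204.8  248.3] F [0.5 0.6 0.6]
0.2122869828886076 -1.8228104000765224
```

View pics/c5.png

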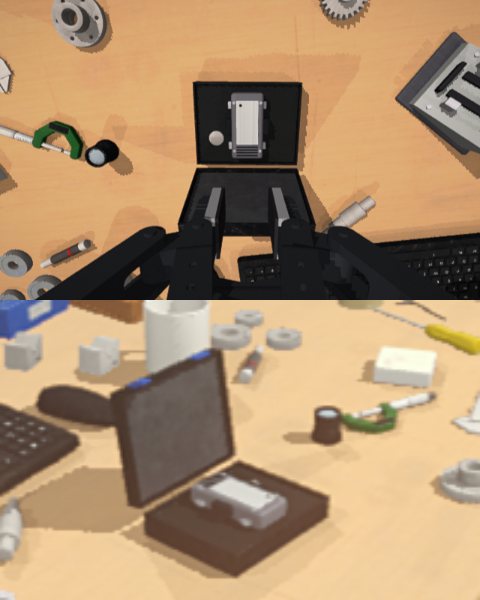

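Emit:
servo_tool([
  [0,[-45,0,0],[0,0,0]],
  [0,[-45,0.7,0],[0,0,0]],
  [0,[-45,0,0],[0,0,0]],
  [0,[0,0,0],[0,0,0]],
  [0,[0,0,50],[0,0,0]],
  [0,[0,0,50],[0,0,0]],
  [0,[0,0,28],[0,0,0]],
  [0,[0,0,0],[0,0,0]],
])

```text
clock: 22.65
eef_pos: [655.8, -220.1, 118.5]
tcp_rot: [3.14, -0.006, 3.018]
contact_force: [0.4, 0.2, 0.0]
opening: -0.004
```

```bash
python3 dc.py 115 0 120
```

```text
shift(tool) [17.7 -0.2 -1.4] turn deg [ 0.06 -0.33 -0.05] pos [ 655.8 -220.1  118.5] F [0.4 0.2 0. ]
-0.33518536506294233 -1.7734656853545434
```

Emit:
servo_tool([
  [0,[17,0,-2],[0,0,0]],
  [0,[12,0,0],[0,0,0]],
  [0,[12,0,0],[0,0,0]],
  [0,[8,0,0],[0,0,0]],
  [0,[8,0,-2],[0,0,0]],
  [0,[8,0,0],[0,0,0]],
  [0,[8,0,1],[0,0,0]],
  [0,[0,0,0],[0,0,0]],
])

```text
clock: 23.65
eef_pos: [585.0, -211.6, 123.8]
tcp_rot: [3.141, -0.001, 3.018]
contact_force: [0.7, -0.8, -0.0]
opening: -0.001
```

```bash
python3 dc.py 61 0 121; python3 - <<'E'
from h import *
grab_frame("scene")
for b in boxes_of("scene","lid_edge")[:1]: print(b["conf"],np.round(c2w("scene",b["centre"]),1))
E
```

```text
shift(tool) [0.4 0.  2.8] turn deg [ 0.01 -0.09 -0.04] pos [ 585.  -211.6  123.8] F [ 0.7 -0.8 -0. ]
-0.0593038067882111 -1.7969732309182769
0.62 [ 565.8 -206.7   95.3]
```

Emit:
servo_tool([
  [0,[8,0,3],[0,0,0]],
  [0,[8,0,3],[0,0,0]],
  [0,[8,0,4],[0,0,0]],
  [0,[7,0,4],[0,0,0]],
  [0,[7,0,5],[0,0,0]],
  [0,[7,0,5],[0,0,0]],
  [0,[6,0,6],[0,0,0]],
  [0,[6,0,6],[0,0,0]],
])

```text
clock: 24.75
eef_pos: [528.9, -204.7, 87.6]
tcp_rot: [3.141, -0.0, 3.019]
contact_force: [1.4, 1.0, 1.9]
opening: 0.001
```

Emit:
servo_tool([
  [0,[5,0,7],[0,0,0]],
  [0,[5,0,7],[0,0,0]],
  [0,[4,0,7],[0,0,0]],
  [0,[4,0,7],[0,0,0]],
  [0,[3,0,7],[0,0,0]],
  [0,[0,0,0],[0,0,0]],
])

```text
clock: 25.5
eef_pos: [507.8, -202.0, 52.4]
tcp_rot: [3.141, -0.002, 3.018]
contact_force: [0.2, 0.5, 0.9]
opening: 0.002
```

```bash
python3 dc.py -18 0 46
```

```text
shift(tool) [ 1.7 -0.1  6.4] turn deg [ 0.02 -0.09 -0.04] pos [ 507.8 -202.    52.4] F [0.2 0.5 0.9]
0.14032493164477558 -1.8288724880451779
```

Emit:
servo_tool([
  [0,[4,0,3],[0,0,0]],
  [0,[2,0,2],[0,0,0]],
  [0,[0,0,1.5],[0,0,0]],
  [0,[0,0,0.5],[0,0,0]],
  [0,[0,0,0],[0,0,0]],
])

```text
clock: 26.12
eef_pos: [502.6, -201.4, 46.1]
tcp_rot: [3.142, -0.0, 3.019]
contact_force: [-0.1, -0.5, 0.8]
opening: 0.001
```

Emit:
servo_tool([
  [0,[0,0,0.7],[0,0,0]],
  [0,[0,0,0],[0,0,0]],
  [0,[0,0,0],[0,0,0]],
])

```text
clock: 26.5
eef_pos: [502.7, -201.5, 46.0]
tcp_rot: [-3.142, 0.0, 3.018]
contact_force: [-2.7, 0.7, 8.2]
opening: 0.003
```

Emit:
servo_tool([
  [0,[0,0,0.7],[0,0,0]],
  [0,[0,0,0],[0,0,0]],
  [0,[0,0,0],[0,0,0]],
])

```text
clock: 26.88
eef_pos: [502.8, -201.5, 45.9]
tcp_rot: [-3.141, 0.0, 3.019]
contact_force: [-5.5, 2.4, 16.1]
opening: -0.001
```

Emit:
servo_tool([
  [0,[0,0,-10],[0,0,0]],
  [0,[0,0,-40],[0,0,0]],
  [0,[0,0,-50],[0,0,0]],
  [0,[0,0,-50],[0,0,0]],
  [0,[0,0,-50],[0,0,0]],
  [0,[0,0,0],[0,0,0]],
  [0,[0,0,0],[0,0,0]],
])

```text
clock: 27.75
eef_pos: [502.4, -201.4, 244.5]
tcp_rot: [-3.142, -0.0, 3.019]
contact_force: [-0.0, -0.6, 0.1]
opening: 0.002
```

```bash
python3 - <<'E'
from nav import *
f=grab_frame("wrist"); g=grab_frame("scene")
for t in ("gear","shaft","flange","loupe","case_lid"):
    for b in boxes_of("scene",t)[:1]: print(t,b["conf"],np.round(c2w("scene",b["centre"])))
r=trace("scene","case")
if r:
    m=r[0]["mask"]
    for th in(0,.05,.1,.2):
        s=sil("scene",case_parts([524,-204.1,-.1224,th])); print(th,round((s&m).sum()/(s|m).sum(),3))
cv2.imwrite("pics/c6.png",np.vstack([cv2.resize(f,(480,300)),cv2.resize(g[120:245,230:430],(480,300))]))
E
```

```text
gear 0.61 [365. -53.  14.]
shaft 0.45 [684. -44.  19.]
flange 0.55 [ 350. -401.   14.]
loupe 0.73 [ 534. -421.   24.]
case_lid 0.96 [ 515. -192.   42.]
0 0.922
0.05 0.911
0.1 0.893
0.2 0.853
```

View pics/c6.png

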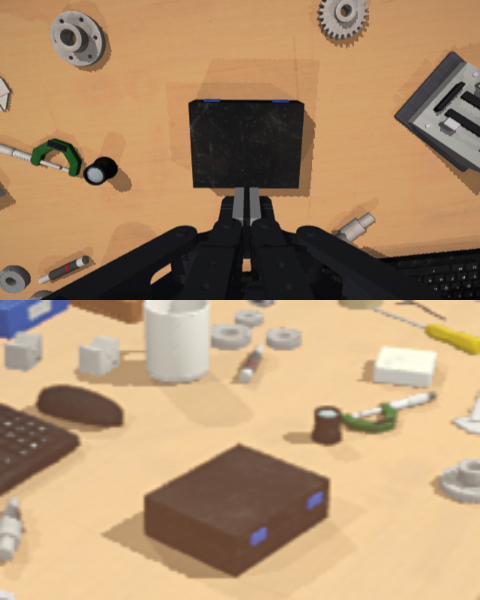

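The lid is fully shut, the dock is empty, and the bystanders are where they were.

```bash
python3 -c "
from rig import *
print(sign_off())"
```

```text
the job is handed in; nothing more can be done
None
```

The job is done and handed in, at about 28 s of the 69 s allowed.

- **Lid opened:** I pushed the lid back until it met its stop at about 24 N. The scene picture showed it past upright.
- **Module released:** I pinched both buttons (opening 47 mm) and lifted the module straight off the slope.
- **Module placed:** I turned it level, lowered it until it touched the case floor, let go and backed off. The wrist and scene pictures showed it flat, right side up and about in the middle of the case. Position estimates put it within roughly 5–10 mm of the case centre.
- **Lid shut:** I pushed the lid down from behind and above with closed fingers, ending at 16 N with the fingertips at 46 mm, which is the height of the shut case.

**Last checks:** The final picture shows the case shut, and the silhouette fit was best at a lid angle of 0. The arm was clear at 245 mm with no contact force. The gear, shaft, flange and loupe were found within the detector's noise of where they started: 2–4 mm for the gear, shaft and loupe, and 8 mm for the flange on a low-confidence reading. None of them looked moved in the pictures.

The first level-turn left a residual tilt of about 4°, because the arm's speed limit cut it short. I corrected that before lowering the module.

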